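# Stack a tea-for-one set for display

## Robot

A 7-joint arm with a two-finger parallel gripper is mounted at the origin on a cart in front of the work surface, level with it; the furniture and walls round the work are solid. World frame = base frame: x ahead of the robot, y to its left, z up, the work surface at z = 0. Lengths are in m, angles in rad, forces in N, time in s.
With the tool pointing down it reaches from about 0.35 to 0.9 m from the base axis. Payload 8.1 kg.
Tool frame: the origin (TCP) lies between the finger pads; the fingertips stand 17 mm ahead of it and the grasp point (between the pads) lies 2 mm behind it; z points along the fingers, y is the direction in which the jaws open and shut (so a half turn about z gives the same grasp; the last joint's range is limited). The gripper opens to 92 mm and grips with 3 to 60 N. Pads are 19 mm wide; open, the fingers measure 130 mm over their backs; the gripper's body (75 mm by 190 mm) begins 47 mm behind the grasp point.
Start: joints at [-1.397, 0.434, 0.025, 1.573, -0.012, 1.134, -0.075], TCP at [0.171, 0.601, 0.244] pointing down, gripper open.
Joint ranges: [-2.62, 2.62], [-0.44, 2.09], [-1.27, 1.32], [0.08, 2.57], [-1.32, 4.46], [0.12, 2], [-2.74, 2.74]. Speed limits (rad/s): [2.22, 2.22, 3.01, 3.01, 3.14, 3.14, 3.14].

## Interface

Orientations are given as a rotation vector (axis times angle).
In Python, from cell import arm gives the robot as it stands. The module is installed in compiled form; this text tells all that it offers.
- The arm moves only by the shell command python3 -m crank 'ROWS' [FORCE]. ROWS is JSON, a list of rows, each a list of 5 numbers: the opening, from 0 (shut) to 1 (fully open), then the shift along the world's x, y, z normalised to -1 to 1, where 1 is 40 cm, then the turn about the world's z normalised to -1 to 1, where 1 is 60 degrees. In form: [[fingers, tx, ty, tz, twist], ...]. A call has exactly 8 rows; each row shifts and turns the commanded pose from where the row before left it; what a row does not reach is not made up. A row lasts 1/12 s, in which the tool goes at most 41.7 mm and 7.16 degrees, less where a joint would pass 70% of its speed; a pose out of reach is approached as far as the arm can. A call with a number of a shift or a turn outside -1 to 1 is refused whole. A call with a gripper value outside its range is refused whole. The fingers move at their own pace and stop on an object; FORCE is the grip in N (left out, the last holds). Time passes only in rows, so rows that do not move let the fingers close, or fill a call up. It gives the time, the measured TCP pose, the force and the opening at its end, in the units of the state.
- arm.observe(): the state, without advancing time (a new reading comes with each control period).
- arm.get_image(name): name is "side" or "top"; returns the picture (480x640x3 uint8, red, green, blue); there is no depth.
- arm.get_calibration(name): a dict with "intrinsics" (3x3 intrinsics, pixels), "extrinsics" (4x4, takes a point from camera to world coordinates). Camera axes: x right, y down, z forward; pixel columns grow to the right and rows downward; lengths in m; the calibration is good to about 2 mm. A picture is of the moment at which its call begins. get_calibration takes no time and is no camera call.
- arm.sign_off(): hands the job in, once; it reports no verdict.
The state is a dict: "clock": time; "joints": joint angles; "dq": joint speeds; "joint_efforts": joint torques, N m; "position": TCP position; "ee_rot": TCP orientation; "force": force on the tool from outside, world axes, zero at the start; "ft_torque": the same for the moment, N m; "width": opening from 0.0 (shut) to 1.0 (fully open).
Only numpy, scipy, OpenCV 4.12 (cv2) and the standard library are available. Lean on these libraries where they do the work, as an engineer would, in place of code of your own. Each camera call takes 0.05 s, during which the arm holds its last target.

## Task

Put the stoneware tea-for-one set together for display, on its saucer where the saucer stands. Build it from the bottom up, one piece at a time: the cup in the saucer, the teapot with its foot down in the cup's mouth, the steel strainer down in the pot, and the lid over the strainer, each fully seated and upright before the next goes on. Do not topple any of the china, do not shift the saucer by more than a few centimetres, and leave the candle, glass bowl, mug and gift box where they are.

Things in the scene. Friction and masses are not known exactly. Their poses are not given: they have to be found in the camera images.
- saucer: Cream stoneware saucer, round, 129 mm across, rim 14 mm high, 220 g, loose, with a brown clay rim. Origin: centre of its underside, z up. Its floor, flat to a radius of 33 mm, lies 5 mm above the origin; outside that the border rises to the rim.
- cup: Cream stoneware cup, 180 g, straight wall 64 mm wide outside from 15 mm up to the rim at 56 mm, mouth 57 mm inside, foot 52 mm. Origin: centre of the underside, z up. A loop handle on its own -x side reaches 59 mm from the axis, heights 12 to 50 mm: grip the wall across its own y, clear of the handle. Seated, its origin is 5 mm above the saucer's.
- pot: Cream lidless teapot, 300 g: cylinder 64 mm wide from 10 to 72 mm, mouth 54 mm inside. Brown tapered foot below, 42 mm wide at z 0, 50 at z 10, enters the cup; the body rests on the cup's rim, origin then 46 mm above the cup's, any heading. Origin: centre of the foot's underside. Spout on its own +x (to 59 mm, top 66), handle on -x (to 65 mm, top 67): grip the wall across its own y.
- strainer: Steel tea strainer, 90 g, 62 mm high, standing on its basket. Origin: centre of the underside, z up. Basket 39 mm wide below, 42 mm at z 36, neck 46 mm at z 41, flange 60 mm wide at z 45 to 48 that rests on the pot's rim; above it an upright collar 44 mm wide, z 48 to 62: grip the collar, fingertips just above the flange. Seated, its origin is 27 mm above the pot's.
- lid: Cream stoneware lid, 100 g, 63 mm wide, right way up. Origin: centre of the skirt's lower edge, z up. Skirt 53 mm inside, 16 mm deep; dome to z 24; wooden knob 18 mm wide, z 29 to 42, top 45: grip the knob, fingertips just above the dome. It goes over the strainer's collar, skirt resting on the flange, its origin then 48 mm above the strainer's.
- candle_tin: Bystander: candle in a brass tin, 50 mm wide, 28 mm high, loose. Origin: centre of the underside.
- glass_bowl: Bystander: small round clear glass bowl with pebbles, 90 mm wide, 70 mm high, loose. Origin: centre of the underside.
- mug: Bystander: lilac mug, 82 mm wide, 114 mm with its handle, 91 mm high, loose, at the back. Origin: centre of the underside's extent.
- gift_box: Bystander: small dark lidded card box with a flowered top, 63 x 71 x 30 mm, loose on the table at the left. Origin: centre of the underside.
Mind the look-alikes: they are no part of the job. What is shaped like the lid but turquoise is not meant.

How it is judged:
On the way, in this order (a step that is already met when the one before it is completed fails the run):
1. the cup stands in the saucer, let go (horizontal distance between cup and saucer below 0.01 m and angle between cup's own z axis and vertical below 0.1 rad and z of cup in the frame of saucer between 0.001 and 0.009 m and linear speed of cup below 0.02 m/s and contact force between cup and the fingers below 0.1 N), for 0.2 s.
2. the pot is seated on the cup, let go (all of step 1 and horizontal distance between pot and cup below 0.007 m and angle between pot's own z axis and vertical below 0.1 rad and z of pot in the frame of cup between 0.042 and 0.05 m and linear speed of pot below 0.02 m/s and contact force between pot and the fingers below 0.1 N), for 0.2 s.
3. the strainer is seated in the pot, let go (all of step 2 and horizontal distance between strainer and pot below 0.007 m and angle between strainer's own z axis and vertical below 0.1 rad and z of strainer in the frame of pot between 0.023 and 0.031 m and linear speed of strainer below 0.02 m/s and contact force between strainer and the fingers below 0.1 N), for 0.2 s.
4. the lid is seated over the strainer, let go (all of step 3 and horizontal distance between lid and strainer below 0.008 m and angle between lid's own z axis and vertical below 0.1 rad and z of lid in the frame of strainer between 0.044 and 0.052 m and linear speed of lid below 0.02 m/s and contact force between lid and the fingers below 0.1 N), for 0.2 s.
At the end, for the whole second after the job is handed in: The saucer stands flat on the table; the cup in it (axes within 10 mm), the pot's foot in the cup (within 7 mm), the strainer in the pot (within 7 mm), the lid over the strainer (within 8 mm); each at its seated height within 4 mm, upright within 0.1 rad, at rest and released (all of step 4 and angle between saucer's own z axis and vertical below 0.06 rad and height (world z) of saucer below 0.006 m); the robot touches nothing.
It fails at once if a piece of the set was toppled (more than 45 degrees) (angle between any of cup, pot, strainer, lid, saucer's own z axis and vertical above 0.785 rad).
It fails at once if the saucer was shifted more than 50 mm (distance of saucer from where it was at the start of the episode above 0.05 m).
It fails at once if a bystander was moved more than 25 mm (distance of any of candle_tin, glass_bowl, mug, gift_box from where it was at the start of the episode above 0.025 m).
It also fails if it takes over 109 s, if anything falls off the work surface, if the arm or the gripper's body presses on something with over 40 N, if the wrist force passes 120 N, or if a joint passes its speed limit or range.

## Working session

There is one attempt and no reset: what is moved stays moved. The work goes in short steps, Python scripts to look and compute and a shell command to move; the robot and the scene stay as the last step left them, time stands still between calls to the robot, and variables do not carry over. Pictures are saved under pics/ and viewed, and the job is handed in when it is done.

```bash
mkdir -p pics; python3 - <<'E'
from cell import arm
import cv2,numpy as np
o=arm.observe()
for k in o: print(k,np.round(o[k],3))
for n in ("side","top"):
    im=arm.get_image(n); cv2.imwrite(f"pics/{n}0.png",im[:,:,::-1])
    c=arm.get_calibration(n); print(n,np.round(c["intrinsics"],1).tolist(),np.round(c["extrinsics"],3).tolist())
E
```

```text
clock 0.0
joints [-1.397  0.435  0.025  1.574 -0.012  1.134 -0.075]
dq [-0.001 -0.001 -0.001  0.     0.001 -0.001 -0.   ]
joint_efforts [ 0.0000e+00 -6.6783e+01  9.8600e-01 -3.1448e+01 -6.0000e-02  4.2000e-02
  0.0000e+00]
position [0.171 0.601 0.243]
ee_rot [-4.340e-01 -3.112e+00  2.000e-03]
force [-0.982  0.036 -0.206]
ft_torque [ 0.01  -0.     0.005]
width 1.0
side [[613.8, 0.0, 331.7], [0.0, 613.8, 241.3], [0.0, 0.0, 1.0]] [[0.855, -0.36, 0.374, 0.056], [-0.519, -0.565, 0.642, -0.853], [-0.02, -0.743, -0.669, 0.993], [0.0, 0.0, 0.0, 1.0]]
top [[469.3, 0.0, 324.1], [0.0, 469.3, 248.0], [0.0, 0.0, 1.0]] [[0.008, -0.982, 0.191, 0.38], [-1.0, -0.005, 0.018, 0.015], [-0.016, -0.191, -0.981, 1.173], [0.0, 0.0, 0.0, 1.0]]
```

View pics/side0.png

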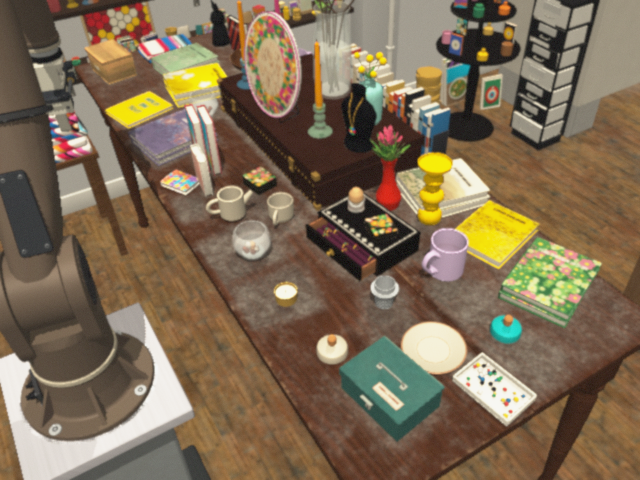

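View pics/top0.png

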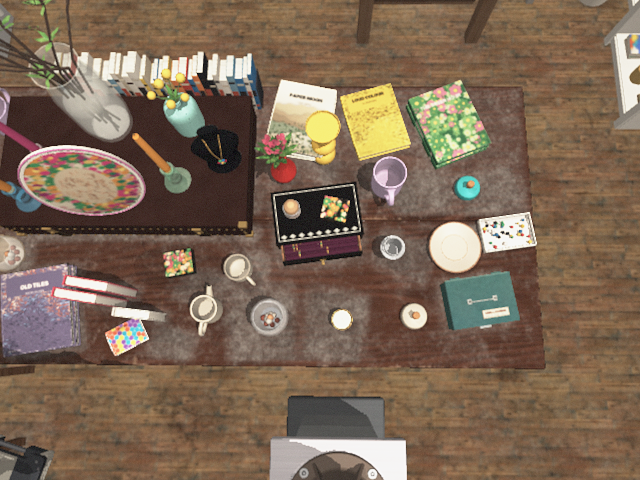

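```bash
python3 - <<'E'
import cv2,numpy as np
t=cv2.imread("pics/top0.png");s=cv2.imread("pics/side0.png")
a=cv2.resize(t[235:345,170:310],(760,597),interpolation=cv2.INTER_CUBIC)
cv2.imwrite("pics/cropA.png",a)
b=cv2.resize(t[215:340,365:525],(760,594),interpolation=cv2.INTER_CUBIC)
cv2.imwrite("pics/cropB.png",b)
c=cv2.resize(s[170:270,190:320],(780,600),interpolation=cv2.INTER_CUBIC)
cv2.imwrite("pics/cropC.png",c)
d=cv2.resize(s[260:390,300:470],(780,596),interpolation=cv2.INTER_CUBIC)
cv2.imwrite("pics/cropD.png",d)
E
```

```text
(no output)
```

View pics/cropA.png

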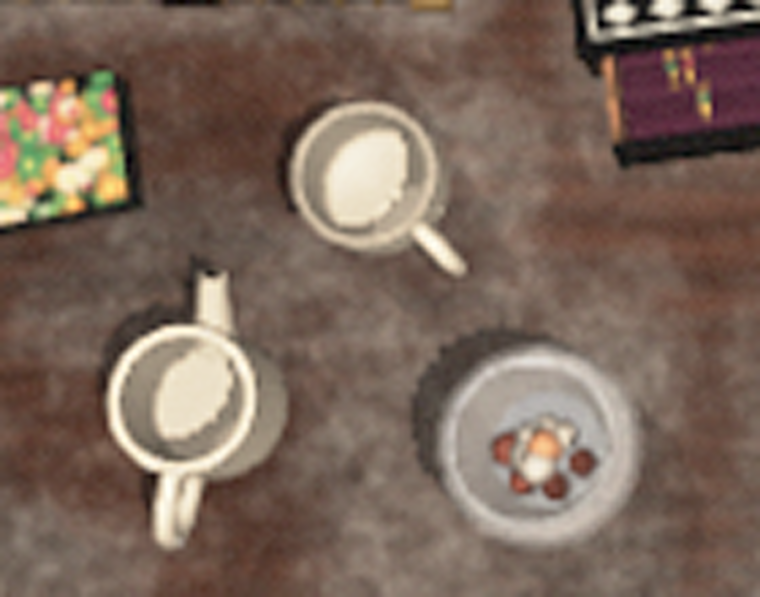

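View pics/cropB.png

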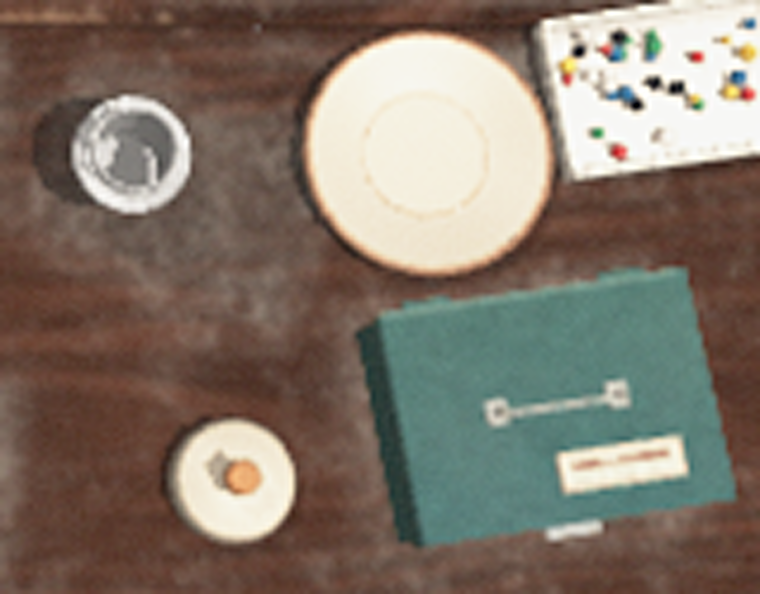

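View pics/cropC.png

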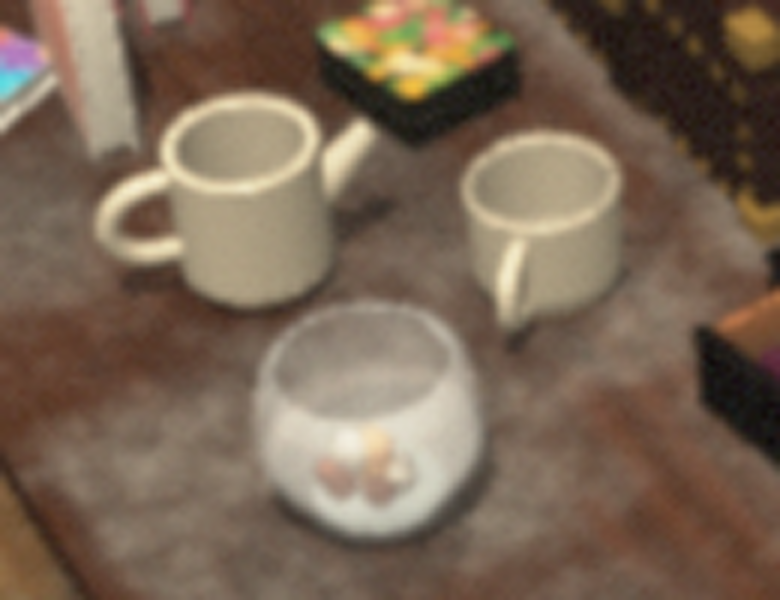

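View pics/cropD.png

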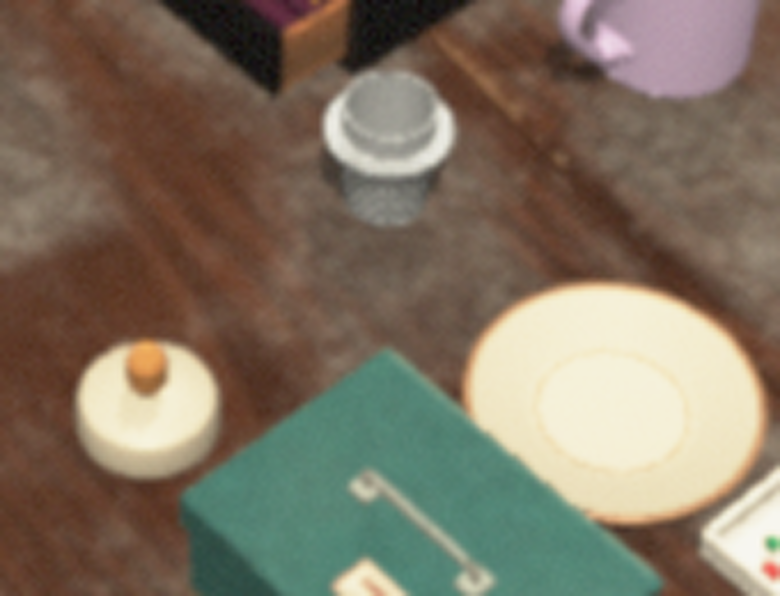

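```bash
cat > h.py <<'E'
import cv2,numpy as np
from cell import arm
def ray(n,uv):
    c=arm.get_calibration(n);K=c["intrinsics"];T=c["extrinsics"]
    d=T[:3,:3]@np.linalg.solve(K,[uv[0],uv[1],1.]);return T[:3,3],d
def onz(n,uv,z):
    o,d=ray(n,uv);return o+d*(z-o[2])/d[2]
def tri(a,b):
    o1,d1=ray("top",a);o2,d2=ray("side",b)
    s=np.linalg.lstsq(np.c_[d1,-d2],o2-o1,rcond=None)[0]
    p,q=o1+d1*s[0],o2+d2*s[1];return (p+q)/2,np.linalg.norm(p-q)
def proj(n,p):
    c=arm.get_calibration(n);q=np.linalg.inv(c["extrinsics"])@np.r_[p,1];w=c["intrinsics"]@q[:3];return w[:2]/w[2]
def circ(n,pts,z):  # fit circle to contour pts on plane z
    P=np.array([onz(n,p,z)[:2] for p in pts])
    A=np.c_[2*P,np.ones(len(P))];x=np.linalg.lstsq(A,(P**2).sum(1),rcond=None)[0]
    return x[:2],np.sqrt(x[2]+x[0]**2+x[1]**2)
E
python3 - <<'E'
from h import *
t=cv2.imread("pics/top0.png");s=cv2.imread("pics/side0.png")
def blobs(im,box,zs,n,name):
    x0,y0,x1,y1=box;c=im[y0:y1,x0:x1].astype(int);v=c.max(2);sat=(v-c.min(2))/np.maximum(v,1)
    m=((v>150)&(sat<0.35)).astype(np.uint8)*255
    cs,_=cv2.findContours(m,cv2.RETR_EXTERNAL,cv2.CHAIN_APPROX_NONE)
    k=max(cs,key=cv2.contourArea)[:,0,:]+[x0,y0]
    h=cv2.convexHull(k.astype(np.int32))[:,0]
    p,r=circ(n,h,zs);print(name,n,p.round(4),round(r,4),cv2.boundingRect(k.astype(np.int32)),cv2.contourArea(k.astype(np.int32)))
    return m
blobs(t,(425,215,483,276),.014,"top","saucer")
blobs(t,(378,230,408,262),.048,"top","strainer")
blobs(t,(398,300,430,332),.010,"top","lid")
# manual picks
print("cup rim",onz("top",(237.4,267.2),.056),"handle tip",onz("top",(254.7,284.4),.045))
print("pot rim",onz("top",(203.5,308.5),.072),"spout",onz("top",(208.7,285.1),.064),"handle",onz("top",(201.7,334),.066))
# side rims
f=lambda u,v:(190+u/6,170+v/6)
print("cup side",onz("side",f(542,182),.056),"pot side",onz("side",f(241,145),.072))
g=lambda u,v:(300+u*170/780,260+v*130/596)
print("strainer side flange",onz("side",g(390,122),.048),"collar top",onz("side",g(391,97),.062))
print("lid side knob top",onz("side",g(146,350),.045), "top knob",onz("top",(365+243/4.75,215+475/4.75),.042))
print("saucer side",onz("side",g(615,402),.012))
bb=lambda u,v:(365+u/4.75,215+v/4.75)
print("box: top-left back corner",tri(bb(380,318),g(388,350)), tri(bb(687,270),g(660,585)),tri(bb(425,547),g(183,495)))
print("bystanders bowl",onz("top",(269,316),.07),"candle",onz("top",(341.5,318.5),.028),"gift",onz("top",(179,262),.03))
E
```

```text
saucer top [ 0.6117 -0.2918] 0.0629 (430, 222, 51, 50) 1888.5
strainer top [ 0.6025 -0.1313] 0.03 (380, 235, 25, 25) 440.5
lid top [ 0.4387 -0.1861] 0.0308 (402, 303, 25, 26) 477.5
cup rim [0.54913206 0.24373363 0.056     ] handle tip [0.50901888 0.2021795  0.045     ]
pot rim [0.44853466 0.31578884 0.072     ] spout [0.50445896 0.30874249 0.064     ] handle [0.38984941 0.31823165 0.066     ]
cup side [0.55052943 0.2425589  0.056     ] pot side [0.44919953 0.31270246 0.072     ]
strainer side flange [ 0.60435641 -0.13079107  0.048     ] collar top [ 0.60571689 -0.12872134  0.062     ]
lid side knob top [ 0.44030613 -0.18342305  0.045     ] top knob [ 0.43878203 -0.1854551   0.042     ]
saucer side [ 0.61126313 -0.29345387  0.012     ]
box: top-left back corner (array([ 0.51650157, -0.25185296,  0.06575381]), np.float64(0.0023429083357989094)) (array([ 0.53997713, -0.40401969,  0.06664679]), np.float64(0.0006677723667184396)) (array([ 0.40462752, -0.26906615,  0.06608534]), np.float64(0.0025561243558514316))
bystanders bowl [0.43241174 0.16185244 0.07      ] candle [ 0.42975999 -0.00805775  0.028     ] gift [0.56522373 0.39490686 0.03      ]
```

```bash
python3 - <<'E'
from h import *
s=cv2.imread("pics/side0.png");t=cv2.imread("pics/top0.png")
cv2.imwrite("pics/books.png",np.hstack([cv2.resize(s[90:210,140:260],(400,400)),cv2.resize(t[250:370,50:170],(400,400))]))
cv2.imwrite("pics/mid.png",np.hstack([cv2.resize(s[150:290,290:430],(400,400)),cv2.resize(t[170:310,240:380],(400,400))]))
E
```

```text
(no output)
```

View pics/books.png

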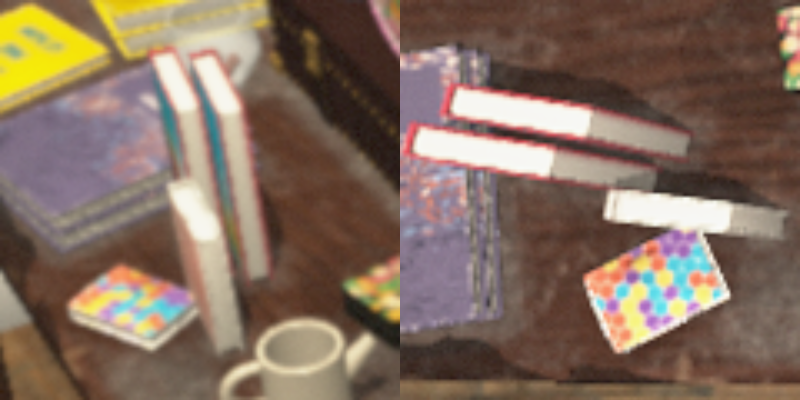

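View pics/mid.png

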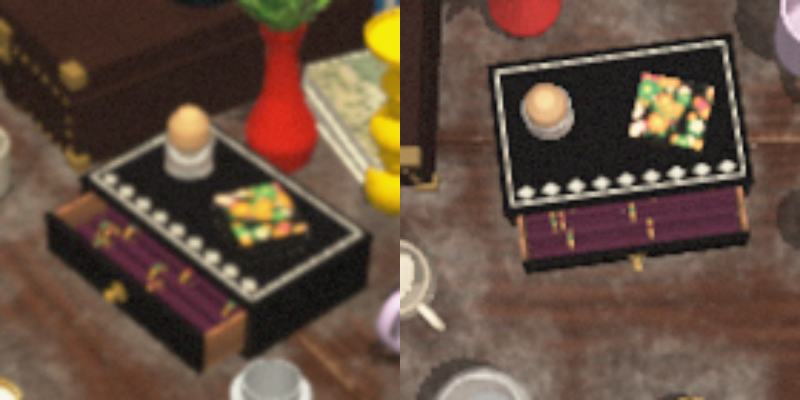

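```bash
python3 - <<'E'
from h import *
S=lambda u,v:(140+u*.3,90+v*.3);T=lambda u,v:(50+(u-400)*.3,250+v*.3)
print("small book near top end",tri(T(730,218),S(210,235)),"base end",onz("side",S(240,350),0),onz("top",T(785,222),0))
print("tall book near top",tri(T(590,120),S(237,105)),onz("top",T(688,145),0))
S=lambda u,v:(290+u*.35,150+v*.35);T=lambda u,v:(240+(u-400)*.35,170+v*.35)
print("egg",tri(T(547,105),S(188,115)));print("jbox near-right corner",tri(T(748,180),S(250,298)));print("drawer", onz("side",S(205,368),0))
print("suitcase front right",onz("side",S(75,165),0), tri(T(437,152),S(75,75)))
E
```

```text
small book near top end (array([0.43047428, 0.4266263 , 0.11299087]), np.float64(0.0017715461367557993)) base end [0.43767216 0.42679877 0.        ] [0.43225687 0.42933581 0.        ]
tall book near top (array([0.49153989, 0.50111621, 0.16818523]), np.float64(0.004620402310138248)) [0.48922338 0.50717601 0.        ]
egg (array([0.68491407, 0.11048723, 0.11585282]), np.float64(0.002699196635888964))
jbox near-right corner (array([ 0.63377791, -0.05645616,  0.06769693]), np.float64(0.0027489343396688735))
drawer [ 0.60191258 -0.04600505  0.        ]
suitcase front right [0.64378588 0.23049419 0.        ] (array([0.6371826 , 0.20031969, 0.1222664 ]), np.float64(0.010181318519777991))
```

```bash
R='[0.87,0.059,-0.056,0,0.0375]'; python3 -m crank '[[0.87,0.059,-0.056,0,0.0375],[0.87,0.059,-0.056,0,0.0375],[0.87,0.059,-0.056,0,0.0375],[0.87,0.059,-0.056,0,0.0375],[0.87,0.059,-0.056,0,0.0375],[0.87,0.059,-0.056,0,0.0375],[0.87,0.059,-0.056,0,0.0375],[0.87,0.059,-0.056,0,0.0375]]' 15; python3 -m crank '[[0.87,0.059,-0.056,0,0.0375],[0.87,0.059,-0.056,0,0.0375],[0.87,0.059,-0.056,0,0.0375],[0.87,0.059,-0.056,0,0.0375],[0.87,0.059,-0.056,0,0.0375],[0.87,0.059,-0.056,0,0.0375],[0.87,0.059,-0.056,0,0.0375],[0.87,0.059,-0.056,0,0.0375]]'
```

```text
clock: 0.77
position: [0.3604, 0.4206, 0.2435]
ee_rot: [0.062, -3.141, 0.001]
force: [0.9, -0.1, -0.5]
width: 0.869
clock: 1.43
position: [0.5492, 0.2414, 0.2434]
ee_rot: [0.552, -3.092, 0.0]
force: [-0.4, 0.5, 0.5]
width: 0.869
```

```bash
python3 -m crank '[[0.87,0.002,0.004,-0.08,0],[0.87,0,0,-0.08,0],[0.87,0,0,-0.08,0],[0.87,0,0,-0.08,0],[0.87,0,0,-0.07,0],[0.87,0,0,-0.06,0],[0.87,0,0,-0.04,0],[0.87,0,0,-0.018,0]]'; python3 -m crank '[[0.87,0,0,0,0],[0.6,0,0,0,0],[0.6,0,0,0,0],[0.6,0,0,0,0],[0.6,0,0,0,0],[0.6,0,0,0,0],[0.6,0,0,0,0],[0.6,0,0,0,0]]' 15
```

```text
clock: 2.1
position: [0.5475, 0.2436, 0.0376]
ee_rot: [0.549, -3.089, 0.002]
force: [-1.1, -0.5, 0.1]
width: 0.872
clock: 2.77
position: [0.5501, 0.2449, 0.0419]
ee_rot: [-0.549, 3.091, 0.001]
force: [-0.1, 0.6, 7.6]
width: 0.693
```

```bash
python3 -m crank '[[0.6,0,0,0.02,0],[0.6,0,0,0.04,0],[0.6,0,0,0.06,0],[0.6,0,0,0.08,0],[0.6,0,0,0.08,0],[0.6,0,0,0.08,0],[0.6,0,0,0.08,0],[0.6,0,0,0.06,0]]' 20; python3 -m crank '[[0.6,0,-0.04,0,0],[0.6,0,-0.08,0,0],[0.6,0,-0.08,0,0],[0.6,0,-0.08,0,0],[0.6,0,-0.08,0,0],[0.6,0,-0.08,0,0],[0.6,0,-0.08,0,0],[0.6,0,-0.08,0,0]]';python3 -m crank '[[0.6,0.02,-0.08,0,0],[0.6,0.02,-0.08,0,0],[0.6,0.02,-0.08,0,0],[0.6,0.02,-0.08,0,0],[0.6,0.02,-0.08,0,0],[0.6,0.02,-0.08,0,0],[0.6,0.02,-0.08,0,0],[0.6,0.01,-0.08,0,0]]'; python3 -m crank '[[0.6,0,-0.08,0,0],[0.6,0,-0.022,0,0],[0.6,0,0,0,0],[0.6,0,0,0,0],[0.6,0,0,0,0],[0.6,0,0,0,0],[0.6,0,0,0,0],[0.6,0,0,0,0]]'
python3 - <<'E'
from h import *
for n in("top","side"): cv2.imwrite(f"pics/{n}1.png",arm.get_image(n)[:,:,::-1])
E
```

```text
clock: 3.43
position: [0.5494, 0.2444, 0.2441]
ee_rot: [-0.549, 3.091, 0.001]
force: [0.2, 0.3, -1.2]
width: 0.692
clock: 4.1
position: [0.5482, 0.0023, 0.2404]
ee_rot: [0.549, -3.092, -0.0]
force: [0.1, -0.1, -2.2]
width: 0.695
clock: 4.77
position: [0.6089, -0.2532, 0.2401]
ee_rot: [0.549, -3.092, -0.001]
force: [0.8, -0.5, -1.8]
width: 0.694
clock: 5.43
position: [0.6095, -0.2912, 0.2407]
ee_rot: [-0.552, 3.093, 0.001]
force: [-0.4, -0.6, -2.3]
width: 0.692
```

View pics/side1.png

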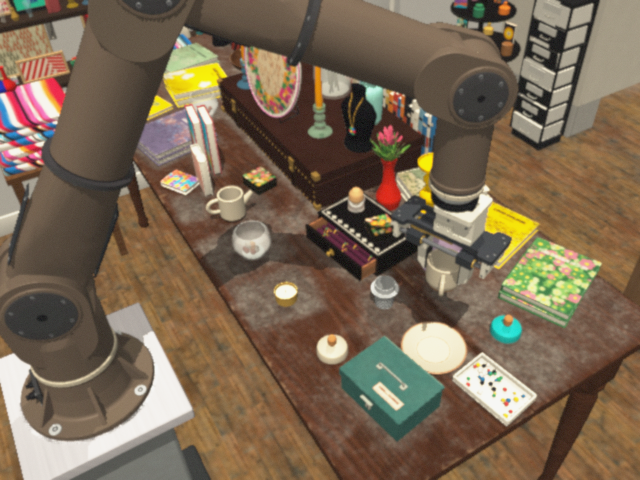

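View pics/top1.png

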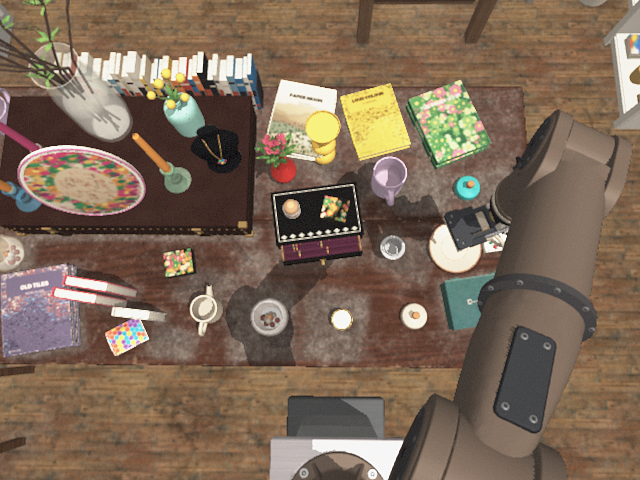

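```bash
python3 -m crank '[[0.6,0.003,-0.003,-0.08,0],[0.6,0,0,-0.08,0],[0.6,0,0,-0.08,0],[0.6,0,0,-0.08,0],[0.6,0,0,-0.07,0],[0.6,0,0,-0.04,0],[0.6,0,0,-0.02,0],[0.6,0,0,-0.01,0]]';python3 -m crank '[[0.6,0,0,-0.01,0],[0.6,0,0,-0.005,0],[0.6,0,0,-0.005,0],[0.6,0,0,-0.003,0],[0.6,0,0,0,0],[0.6,0,0,0,0],[0.6,0,0,0,0],[0.6,0,0,0,0]]'
python3 - <<'E'
from h import *
o=arm.observe();print(o["position"],o["force"])
cv2.imwrite("pics/side2.png",cv2.resize(arm.get_image("side")[230:410,340:540,::-1],(800,600)) if 0 else cv2.resize(arm.get_image("side")[230:380,340:540,::-1],(800,600)))
E
```

```text
clock: 6.2
position: [0.61, -0.2932, 0.0553]
ee_rot: [0.549, -3.092, -0.002]
force: [0.5, 1.0, -1.7]
width: 0.696
clock: 6.87
position: [0.6106, -0.2937, 0.0476]
ee_rot: [-0.549, 3.093, -0.0]
force: [-0.4, 0.3, -1.3]
width: 0.692
[ 0.61056587 -0.29367686  0.04764996] [-0.39252126  0.28023757 -1.30708181]
```

View pics/side2.png

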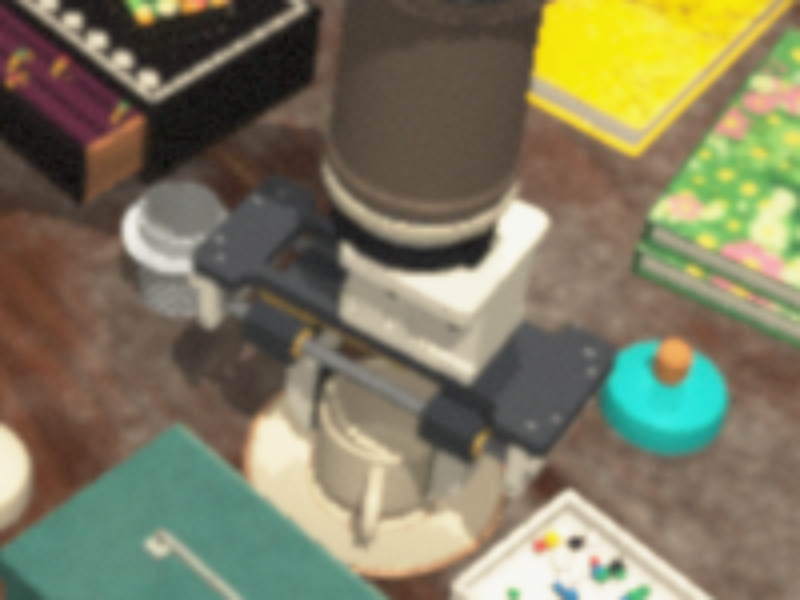

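```bash
python3 -m crank '[[0.6,0,0,-0.003,0],[0.6,0,0,-0.002,0],[0.6,0,0,-0.002,0],[0.6,0,0,0,0],[0.6,0,0,0,0],[0.6,0,0,0,0],[0.6,0,0,0,0],[0.6,0,0,0,0]]';python3 -m crank '[[0.6,0,0,-0.002,0],[0.6,0,0,-0.002,0],[0.6,0,0,0,0],[0.6,0,0,0,0],[0.6,0,0,0,0],[0.6,0,0,0,0],[0.6,0,0,0,0],[0.6,0,0,0,0]]'
```

```text
clock: 7.58
position: [0.6106, -0.2937, 0.0468]
ee_rot: [-0.549, 3.092, -0.0]
force: [-6.7, 4.4, 18.3]
width: 0.693
clock: 8.25
position: [0.611, -0.2936, 0.046]
ee_rot: [-0.549, 3.091, -0.001]
force: [-7.8, 4.1, 25.3]
width: 0.692
```

```bash
python3 -m crank '[[0.6,0,0,0.003,0],[0.6,0,0,0.003,0],[0.6,0,0,0,0],[0.7,0,0,0,0],[0.74,0,0,0,0],[0.8,0,0,0,0],[0.87,0,0,0,0],[0.87,0,0,0,0]]';python3 -m crank '[[0.87,0,0,0.02,0],[0.87,0,0,0.04,0],[0.87,0,0,0.06,0],[0.87,0,0,0.08,0],[0.87,0,0,0.08,0],[0.87,0,0,0.08,0],[0.87,0,0,0.08,0],[0.87,0,0,0.06,0]]'
python3 - <<'E'
from h import *
for n in("top","side"): cv2.imwrite(f"pics/{n}3.png",arm.get_image(n)[:,:,::-1])
s=cv2.imread("pics/side3.png");t=cv2.imread("pics/top3.png")
cv2.imwrite("pics/c3.png",np.hstack([cv2.resize(s[300:400,380:480],(400,400)),cv2.resize(t[200:300,400:500],(400,400))]))
E
```

```text
clock: 8.92
position: [0.6103, -0.2936, 0.045]
ee_rot: [0.549, -3.093, -0.0]
force: [0.2, -0.4, -0.2]
width: 0.861
clock: 9.58
position: [0.6108, -0.2939, 0.2492]
ee_rot: [-0.548, 3.091, -0.003]
force: [1.1, 0.2, 0.7]
width: 0.87
```

View pics/c3.png

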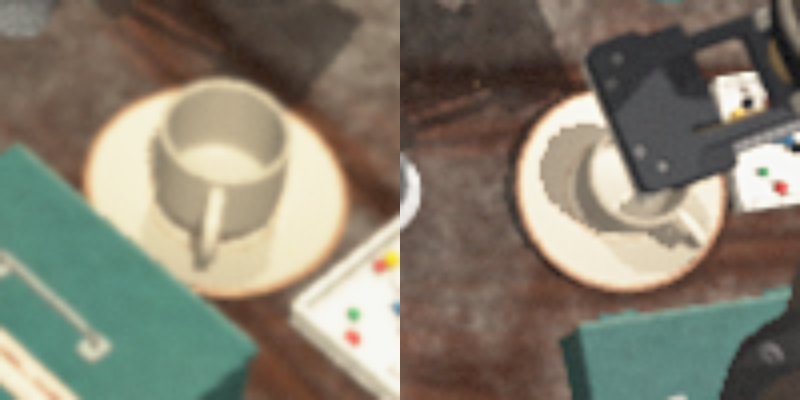

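```bash
python3 -m crank '[[0.87,-0.03,0.06,0,0],[0.87,-0.05,0.08,0,-0.03],[0.87,-0.05,0.08,0,-0.03],[0.87,-0.05,0.08,0,-0.03],[0.87,-0.05,0.08,0,-0.03],[0.87,-0.05,0.08,0,-0.03],[0.87,-0.05,0.08,0,-0.03],[0.87,-0.04,0.08,0,-0.03]]'
python3 -m crank '[[0.87,-0.03,0.08,0,-0.03],[0.87,0,0.1,0,-0.03],[0.87,0,0.1,0,-0.03],[0.87,0,0.1,0,-0.03],[0.87,0,0.1,0,-0.03],[0.87,0,0.1,0,-0.03],[0.87,0,0.1,0,-0.03],[0.87,0,0.1,0,0]]'
python3 - <<'E'
from h import *
for n in("top","side"): cv2.imwrite(f"pics/{n}4.png",arm.get_image(n)[:,:,::-1])
s=cv2.imread("pics/side4.png");t=cv2.imread("pics/top4.png")
cv2.imwrite("pics/c4.png",np.hstack([cv2.resize(s[300:400,380:480],(400,400)),cv2.resize(t[200:300,400:500],(400,400))]))
E
```

```text
clock: 10.35
position: [0.4603, -0.0444, 0.2451]
ee_rot: [0.204, -3.134, -0.0]
force: [1.0, 0.7, 0.2]
width: 0.872
clock: 11.02
position: [0.4498, 0.2681, 0.2453]
ee_rot: [-0.142, -3.138, 0.0]
force: [1.1, 0.4, 0.3]
width: 0.868
```

View pics/c4.png

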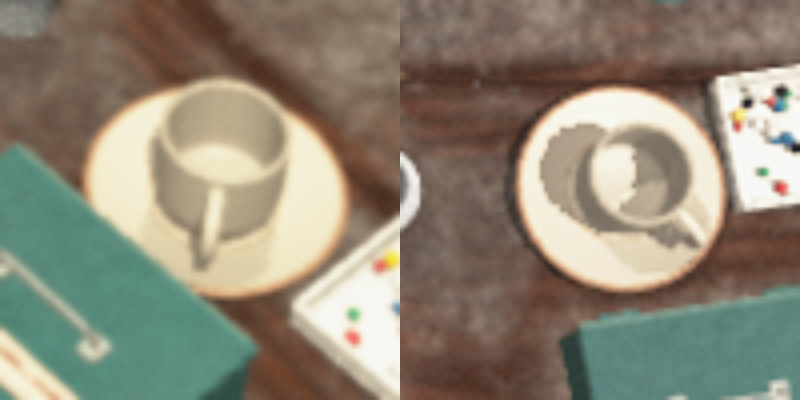

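View pics/side4.png

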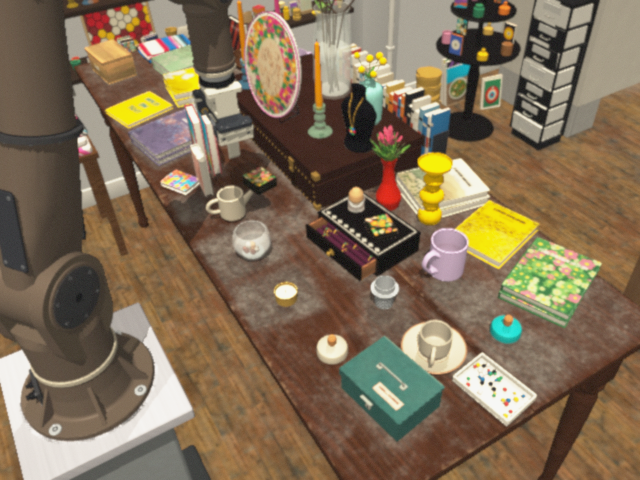

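```bash
python3 - <<'E'
from h import *
print("cup top",onz("top",(460.25,243.5),.061),"side",onz("side",(436.3,332.3),.061))
print("saucer top",onz("top",(455.25,247),.014),"side",onz("side",(380+216/4,300+191/4),.014))
s=cv2.imread("pics/side4.png");t=cv2.imread("pics/top4.png")
cv2.imwrite("pics/c5.png",np.hstack([cv2.resize(s[180:230,195:255],(480,400),interpolation=2),cv2.resize(t[280:340,185:230],(300,400),interpolation=2)]))
E
```

```text
cup top [ 0.60921605 -0.29280997  0.061     ] side [ 0.61051237 -0.29425699  0.061     ]
saucer top [ 0.60987424 -0.2929218   0.014     ] side [ 0.60996402 -0.29468359  0.014     ]
```

View pics/c5.png

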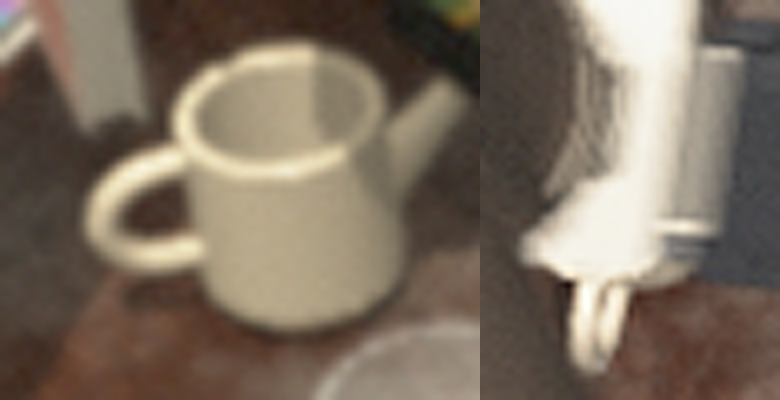

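```bash
python3 -m crank '[[0.87,-0.001,0.06,0,0],[0.87,0,0.057,0,0],[0.87,0,0,-0.04,0],[0.87,0,0,-0.07,0],[0.87,0,0,-0.07,0],[0.87,0,0,-0.06,0],[0.87,0,0,-0.02,0],[0.87,0,0,0,0]]'
python3 - <<'E'
from h import *
print(arm.observe()["position"])
for n in("side",): cv2.imwrite(f"pics/{n}5.png",cv2.resize(arm.get_image(n)[120:240,170:330,::-1],(800,600)))
E
```

```text
clock: 11.78
position: [0.4489, 0.3118, 0.1394]
ee_rot: [-0.139, -3.135, 0.005]
force: [-0.5, 0.4, 0.4]
width: 0.87
[0.44889524 0.31175237 0.13941106]
```

View pics/side5.png

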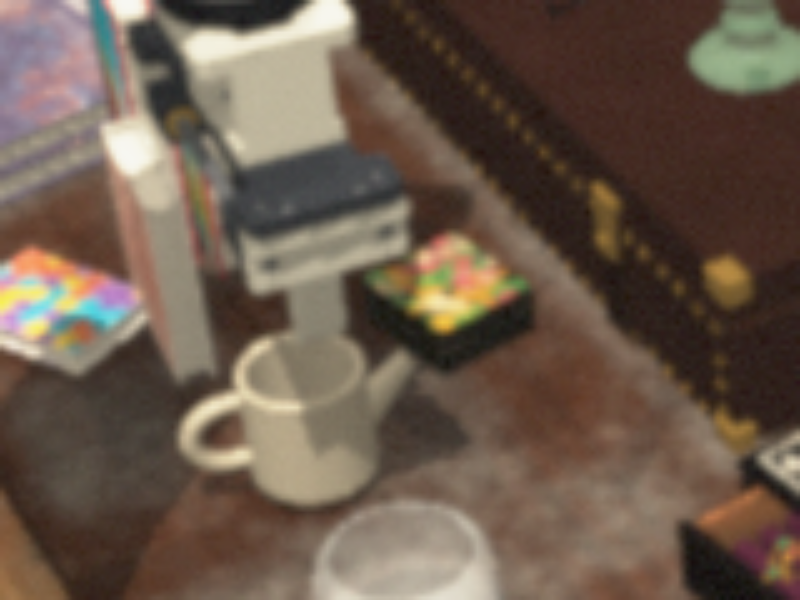

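```bash
python3 -m crank '[[0.87,0,0.006,-0.04,0],[0.87,0,0,-0.05,0],[0.87,0,0,-0.05,0],[0.87,0,0,-0.05,0],[0.87,0,0,-0.03,0],[0.87,0,0,-0.01,0],[0.87,0,0,-0.003,0],[0.87,0,0,0,0]]'
python3 -m crank '[[0.82,0,0,0,0],[0.78,0,0,0,0],[0.74,0,0,0,0],[0.7,0,0,0,0],[0.6,0,0,0,0],[0.6,0,0,0,0],[0.6,0,0,0,0],[0.6,0,0,0,0]]' 20
```

```text
clock: 12.5
position: [0.4509, 0.3161, 0.0493]
ee_rot: [0.139, 3.137, 0.002]
force: [-0.5, -0.6, 0.0]
width: 0.872
clock: 13.17
position: [0.4506, 0.3165, 0.0488]
ee_rot: [0.138, 3.137, 0.002]
force: [0.4, 1.2, 5.7]
width: 0.7
```

```bash
python3 -m crank '[[0.6,0,0,0.02,0],[0.6,0,0,0.04,0],[0.6,0,0,0.06,0],[0.6,0,0,0.08,0],[0.6,0,0,0.08,0],[0.6,0,0,0.08,0],[0.6,0,0,0.06,0],[0.6,0,0,0.03,0]]' 25
python3 -m crank '[[0.6,0,-0.03,0,0],[0.6,0,-0.06,0,0],[0.6,0,-0.09,0,0],[0.6,0,-0.09,0,0],[0.6,0,-0.09,0,0],[0.6,0,-0.09,0,0],[0.6,0,-0.09,0,0],[0.6,0,-0.09,0,0]]'
python3 -m crank '[[0.6,0.02,-0.08,0,0],[0.6,0.04,-0.08,0,0],[0.6,0.05,-0.08,0,0],[0.6,0.05,-0.08,0,0],[0.6,0.05,-0.08,0,0],[0.6,0.05,-0.08,0,0],[0.6,0.05,-0.08,0,0],[0.6,0.05,-0.08,0,0]]'
python3 -m crank '[[0.6,0.03,-0.08,0,0],[0.6,0.013,-0.08,0,0],[0.6,0,-0.06,0,0],[0.6,0,-0.03,0,0],[0.6,0,0,0,0],[0.6,0,0,0,0],[0.6,0,0,0,0],[0.6,0,0,0,0]]'
python3 - <<'E'
from h import *
o=arm.observe();print(o["position"],o["force"])
for n in("top","side"): cv2.imwrite(f"pics/{n}6.png",arm.get_image(n)[:,:,::-1])
E
```

```text
clock: 13.83
position: [0.4505, 0.3156, 0.2316]
ee_rot: [0.139, 3.136, 0.003]
force: [0.4, 0.4, -2.5]
width: 0.706
clock: 14.5
position: [0.448, 0.0607, 0.2269]
ee_rot: [-0.14, -3.136, 0.002]
force: [1.4, 0.1, -3.4]
width: 0.703
clock: 15.17
position: [0.5927, -0.1947, 0.2265]
ee_rot: [-0.14, -3.135, -0.001]
force: [1.2, 0.9, -2.6]
width: 0.701
clock: 15.83
position: [0.6113, -0.2904, 0.2278]
ee_rot: [-0.135, -3.138, -0.002]
force: [-0.0, -0.1, -3.3]
width: 0.7
[ 0.61127291 -0.29036931  0.22781699] [-0.02311752 -0.0974627  -3.32310851]
```

View pics/side6.png

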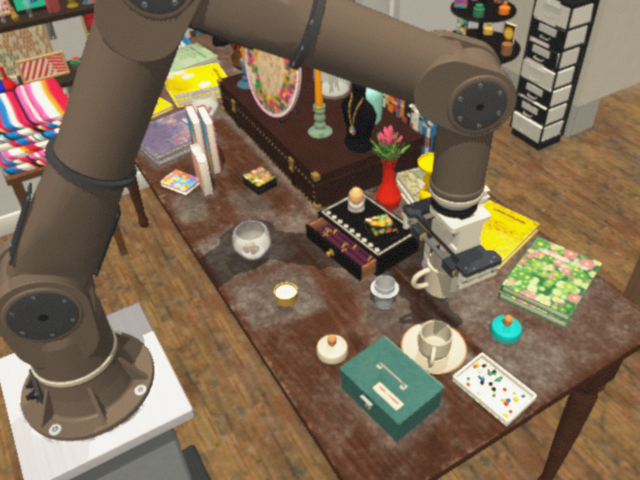

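```bash
python3 -m crank '[[0.6,0,-0.008,-0.03,0],[0.6,0,0,-0.06,0],[0.6,0,0,-0.06,0],[0.6,0,0,-0.05,0],[0.6,0,0,-0.03,0],[0.6,0,0,-0.015,0],[0.6,0,0,0,0],[0.6,0,0,0,0]]'
python3 - <<'E'
from h import *
o=arm.observe();print(o["position"],o["force"])
cv2.imwrite("pics/side7.png",arm.get_image("side")[:,:,::-1]);s=cv2.imread("pics/side7.png")
cv2.imwrite("pics/c7.png",cv2.resize(s[255:375,370:530],(800,600),interpolation=2))
E
```

```text
clock: 16.6
position: [0.6116, -0.2958, 0.1307]
ee_rot: [0.139, 3.138, -0.001]
force: [-0.1, -0.1, -3.2]
width: 0.703
[ 0.61161848 -0.2957982   0.13067472] [-0.11521202 -0.06036932 -3.16114653]
```

View pics/c7.png

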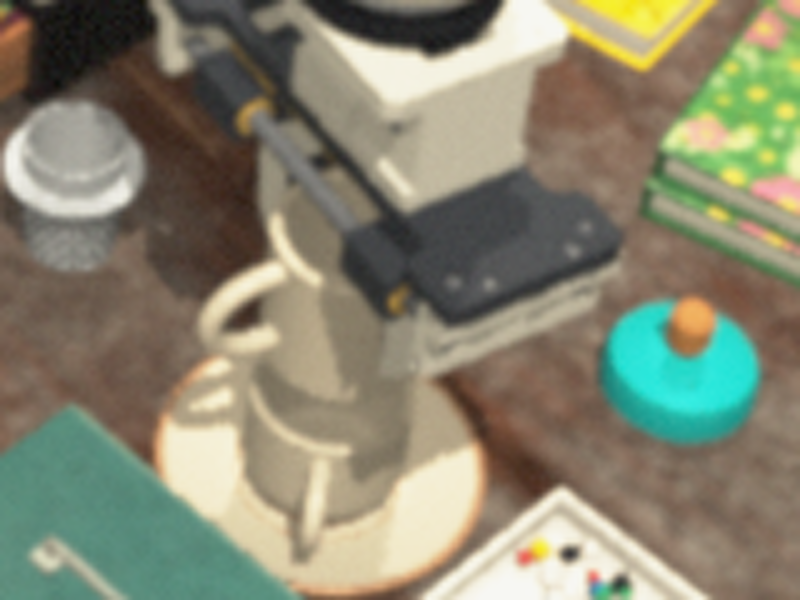

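```bash
python3 - <<'E'
from h import *
for c in [(0.6105,-0.2937),(0.6126,-.2958)]:
  for z in (.03,.10,.12):
    q=np.array([proj("side",(c[0]+.032*np.cos(a),c[1]+.032*np.sin(a),z)) for a in np.linspace(0,6.28,120)])
    i,j=q[:,0].argmin(),q[:,0].argmax()
    print(c,z,((q[i]-[370,255])*5).round(),((q[j]-[370,255])*5).round())
E
```

```text
(0.6105, -0.2937) 0.03 [242. 430.] [405. 444.]
(0.6105, -0.2937) 0.1 [255. 313.] [426. 328.]
(0.6105, -0.2937) 0.12 [259. 278.] [432. 292.]
(0.6126, -0.2958) 0.03 [249. 431.] [413. 446.]
(0.6126, -0.2958) 0.1 [263. 314.] [434. 329.]
(0.6126, -0.2958) 0.12 [267. 279.] [440. 294.]
```

```bash
python3 -m crank '[[0.6,-0.003,0.005,0,0],[0.6,0,0,-0.02,0],[0.6,0,0,-0.02,0],[0.6,0,0,-0.01,0],[0.6,0,0,-0.01,0],[0.6,0,0,-0.005,0],[0.6,0,0,0,0],[0.6,0,0,0,0]]'
python3 -m crank '[[0.6,0,0,-0.003,0],[0.6,0,0,-0.003,0],[0.6,0,0,0,0],[0.6,0,0,0,0],[0.6,0,0,0,0],[0.6,0,0,0,0],[0.6,0,0,0,0],[0.6,0,0,0,0]]'
```

```text
clock: 17.32
position: [0.61, -0.2937, 0.104]
ee_rot: [-0.139, -3.138, -0.0]
force: [0.0, -0.5, -3.6]
width: 0.704
clock: 17.98
position: [0.6101, -0.2936, 0.1018]
ee_rot: [0.139, 3.138, -0.0]
force: [-0.3, 0.1, -3.7]
width: 0.701
```

Pot's foot is in the cup's mouth without contact, about 2 mm to go.

```bash
python3 -m crank '[[0.6,0,0,-0.002,0],[0.6,0,0,-0.002,0],[0.6,0,0,0,0],[0.6,0,0,0,0],[0.6,0,0,0,0],[0.6,0,0,0,0],[0.6,0,0,0,0],[0.6,0,0,0,0]]'
python3 -m crank '[[0.6,0,0,-0.002,0],[0.6,0,0,0,0],[0.6,0,0,0,0],[0.6,0,0,0,0],[0.6,0,0,0,0],[0.6,0,0,0,0],[0.6,0,0,0,0],[0.6,0,0,0,0]]'
```

```text
clock: 18.65
position: [0.61, -0.2936, 0.1001]
ee_rot: [0.139, 3.139, 0.0]
force: [-0.5, -0.2, -3.2]
width: 0.704
clock: 19.32
position: [0.6102, -0.2937, 0.0999]
ee_rot: [0.139, 3.138, -0.0]
force: [-2.4, 1.3, 6.5]
width: 0.702
```

Contact at the expected height (0.0999). Release and lift.

```bash
python3 -m crank '[[0.7,0,0,0,0],[0.72,0,0,0,0],[0.75,0,0,0,0],[0.8,0,0,0,0],[0.87,0,0,0,0],[0.87,0,0,0,0],[0.87,0,0,0.01,0],[0.87,0,0,0.03,0]]'
python3 -m crank '[[0.87,0,0,0.06,0],[0.87,0,0,0.08,0],[0.87,0,0,0.08,0],[0.87,0,0,0.08,0],[0.87,0,0.03,0.04,0],[0.87,0,0.08,0,0],[0.87,0,0.08,0,0],[0.87,0,0.08,0,0]]'
python3 - <<'E'
from h import *
for n in("top","side"): cv2.imwrite(f"pics/{n}8.png",arm.get_image(n)[:,:,::-1])
s=cv2.imread("pics/side8.png");t=cv2.imread("pics/top8.png")
cv2.imwrite("pics/c8.png",np.hstack([cv2.resize(s[270:370,380:480],(400,400)),cv2.resize(t[190:290,400:500],(400,400))]))
E
```

```text
clock: 19.98
position: [0.609, -0.293, 0.1141]
ee_rot: [-0.139, -3.136, -0.002]
force: [0.3, 0.5, 0.0]
width: 0.869
clock: 20.65
position: [0.61, -0.1849, 0.2531]
ee_rot: [0.141, 3.136, -0.0]
force: [0.8, 1.1, -1.2]
width: 0.871
```

View pics/c8.png

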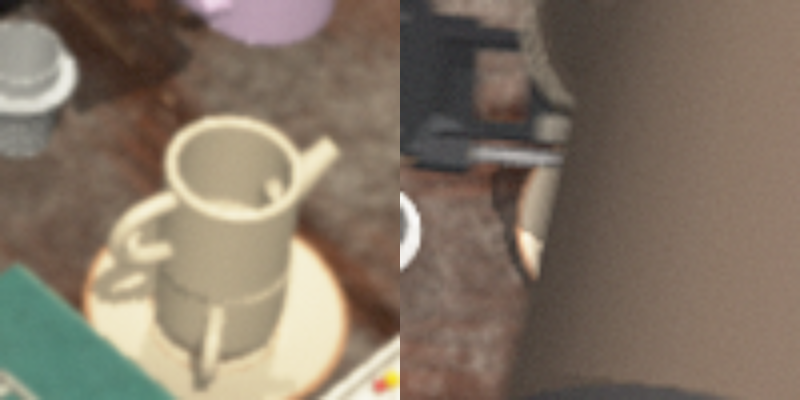

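View pics/side8.png

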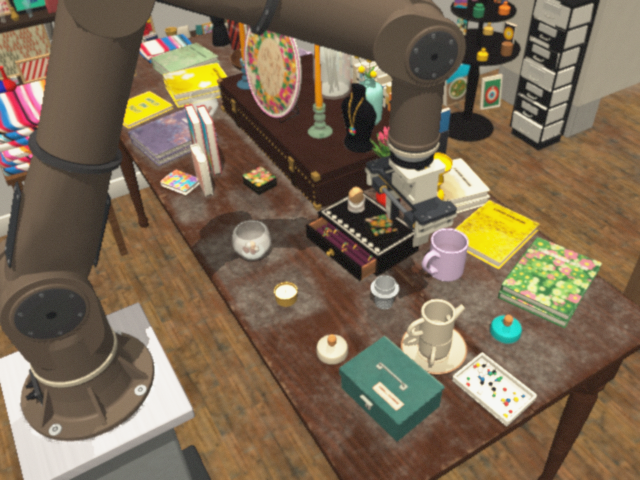

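```bash
python3 -m crank '[[0.7,-0.016,0.07,0,0],[0.7,0,0.066,0,0],[0.7,0,0,-0.06,0],[0.7,0,0,-0.08,0],[0.7,0,0,-0.08,0],[0.7,0,0,-0.08,0],[0.7,0,0,-0.03,0],[0.7,0,0,0,0]]'
python3 -m crank '[[0.7,0,0,0,0],[0.7,0,0,0,0],[0.7,0,0,0,0],[0.7,0,0,0,0],[0.7,0,0,0,0],[0.7,0,0,0,0],[0.7,0,0,0,0],[0.7,0,0,0,0]]'
python3 - <<'E'
from h import *
print("pot rim",onz("side",(438.5,312),.123))
print(arm.observe()["position"])
cv2.imwrite("pics/side9.png",arm.get_image("side")[:,:,::-1]);s=cv2.imread("pics/side9.png")
cv2.imwrite("pics/c9.png",cv2.resize(s[215:335,340:500],(800,600),interpolation=2))
E
```

```text
clock: 21.42
position: [0.6019, -0.1311, 0.1172]
ee_rot: [-0.139, -3.134, -0.0]
force: [0.2, 0.7, 0.5]
width: 0.701
clock: 22.08
position: [0.6036, -0.1311, 0.1195]
ee_rot: [0.139, 3.138, 0.0]
force: [0.3, 0.4, 0.3]
width: 0.702
pot rim [ 0.60751173 -0.29531569  0.123     ]
[ 0.60364913 -0.13114525  0.11947512]
```

View pics/c9.png

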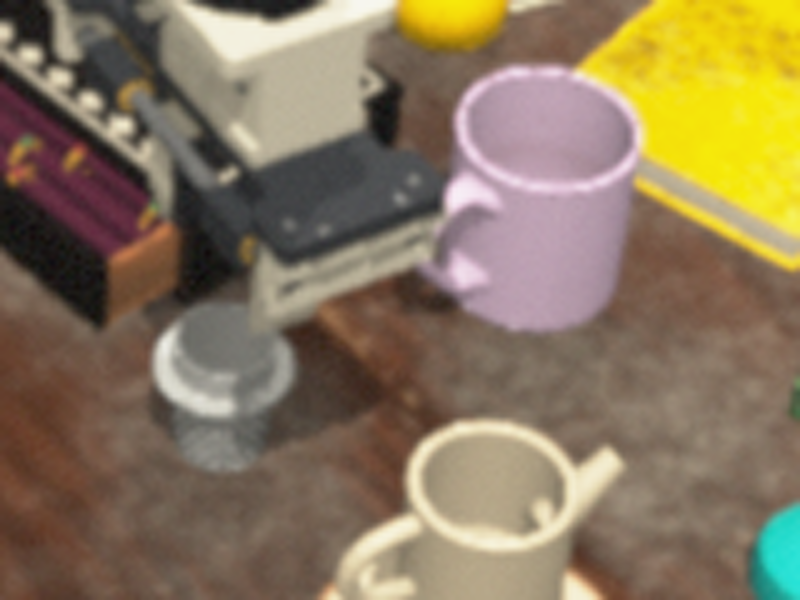

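```bash
python3 -m crank '[[0.7,0,0,-0.03,0],[0.7,0,0,-0.04,0],[0.7,0,0,-0.03,0],[0.7,0,0,-0.02,0],[0.7,0,0,-0.01,0],[0.7,0,0,0,0],[0.7,0,0,0,0],[0.7,0,0,0,0]]'
python3 -m crank '[[0.65,0,0,0,0],[0.58,0,0,0,0],[0.54,0,0,0,0],[0.5,0,0,0,0],[0.46,0,0,0,0],[0.4,0,0,0,0],[0.4,0,0,0,0],[0.4,0,0,0,0]]' 20
```

```text
clock: 22.8
position: [0.6041, -0.1313, 0.0679]
ee_rot: [0.139, 3.138, -0.0]
force: [0.2, 0.2, -0.1]
width: 0.703
clock: 23.47
position: [0.6037, -0.1312, 0.0675]
ee_rot: [0.139, 3.138, -0.0]
force: [-0.9, -1.1, 1.5]
width: 0.472
```

```bash
python3 -m crank '[[0.4,0,0,0.01,0],[0.4,0,0,0.03,0],[0.4,0,0,0.06,0],[0.4,0,0,0.08,0],[0.4,0,0,0.08,0],[0.4,0,0,0.08,0],[0.4,0,0,0.06,0],[0.4,0,0,0.03,0]]'
python3 - <<'E'
from h import *
print(arm.observe()["position"])
for n in("top","side"): cv2.imwrite(f"pics/{n}10.png",arm.get_image(n)[:,:,::-1])
s=cv2.imread("pics/side10.png");t=cv2.imread("pics/top10.png")
cv2.imwrite("pics/c10.png",np.hstack([cv2.resize(s[220:370,330:480],(400,400)),cv2.resize(t[170:320,370:520],(400,400))]))
E
```

```text
clock: 24.13
position: [0.6048, -0.1316, 0.2442]
ee_rot: [0.139, 3.133, -0.001]
force: [0.5, -0.5, -1.1]
width: 0.474
[ 0.60477022 -0.13161596  0.24424094]
```

View pics/c10.png

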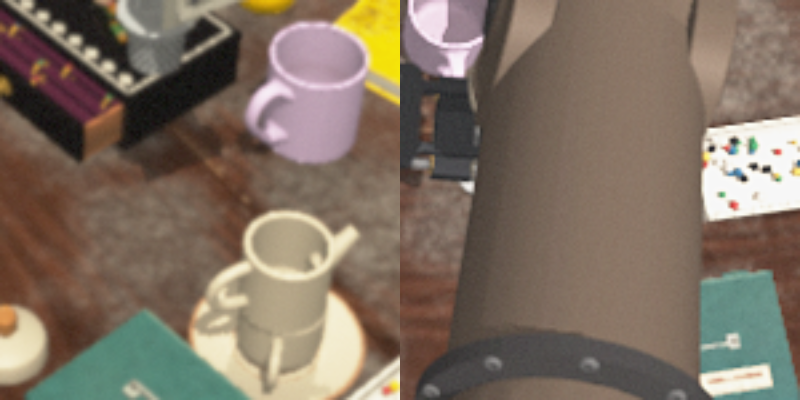

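```bash
python3 - <<'E'
from h import *
for c,z in [((0.6105,-0.2937),.123),((.608,-.294),.123),((.608,-.294),.119)]:
    q=np.array([proj("side",(c[0]+.032*np.cos(a),c[1]+.032*np.sin(a),z)) for a in np.linspace(0,6.28,120)])
    print(c,q.min(0).round(1),q.max(0).round(1))
s=cv2.imread("pics/side10.png").astype(int)
for r in (304,308,312,316): print(r,s[r,414:464].max(1))
print(s[290:334,438].max(1))
E
```

```text
(0.6105, -0.2937) [422.  298.2] [456.5 324. ]
(0.608, -0.294) [421.  298.8] [455.6 324.6]
(0.608, -0.294) [420.9 300.2] [455.4 326. ]
304 [101  94  96  99 102 109 114 111 121 172 231 240 232 205 181 171 169 170
 172 174 176 180 180 181 182 182 181 181 182 179 177 180 192 214 232 238
 231 199 152 127 117 119 118 126 127 140 166 181 151 125]
308 [111 109 108 101  96  96 108 166 229 237 208 164 157 160 165 167 168 174
 174 175 178 183 180 182 181 180 185 180 178 176 175 175 172 166 164 160
 163 193 231 237 216 194 218 230 238 242 243 241 236 221]
312 [101  96  97  96 103 104 122 179 232 236 202 158 156 163 165 170 170 173
 177 173 178 181 179 181 180 183 181 178 177 177 173 171 167 165 162 156
 150 138 161 225 242 241 240 240 235 225 205 176 157 149]
316 [123 121 118 110 102 100 110 132 170 220 239 236 207 174 168 172 174 175
 177 177 180 180 182 182 180 179 180 182 177 174 168 163 192 222 232 227
 191 155 190 235 238 223 204 183 156 139 134 138 143 149]
[111 111 115 122 126 123 121 122 150 215 239 222 190 184 182 181 182 181
 181 180 182 180 180 182 182 183 180 181 182 184 210 231 240 245 241 206
 181 179 181 184 182 182 180 182]
```

```bash
python3 -m crank '[[0.4,0.011,-0.04,0,0],[0.4,0,-0.08,0,0],[0.4,0,-0.08,0,0],[0.4,0,-0.08,0,0],[0.4,0,-0.08,0,0],[0.4,0,-0.046,0,0],[0.4,0,0,0,0],[0.4,0,0,0,0]]'
python3 -m crank '[[0.4,0,0,-0.01,0],[0.4,0,0,-0.02,0],[0.4,0,0,-0.02,0],[0.4,0,0,-0.01,0],[0.4,0,0,0,0],[0.4,0,0,0,0],[0.4,0,0,0,0],[0.4,0,0,0,0]]'
python3 - <<'E'
from h import *
print(arm.observe()["position"])
for n in("side",): cv2.imwrite(f"pics/{n}11.png",arm.get_image(n)[:,:,::-1])
s=cv2.imread("pics/side11.png")
cv2.imwrite("pics/c11.png",cv2.resize(s[235:355,370:530],(800,600),interpolation=2))
E
```

```text
clock: 24.9
position: [0.6069, -0.2948, 0.238]
ee_rot: [-0.143, -3.136, -0.0]
force: [0.8, 0.7, -0.2]
width: 0.473
clock: 25.57
position: [0.6083, -0.2936, 0.2158]
ee_rot: [0.139, 3.138, -0.0]
force: [-0.4, -0.5, -1.5]
width: 0.47
[ 0.60828713 -0.2936321   0.21578852]
```

View pics/c11.png

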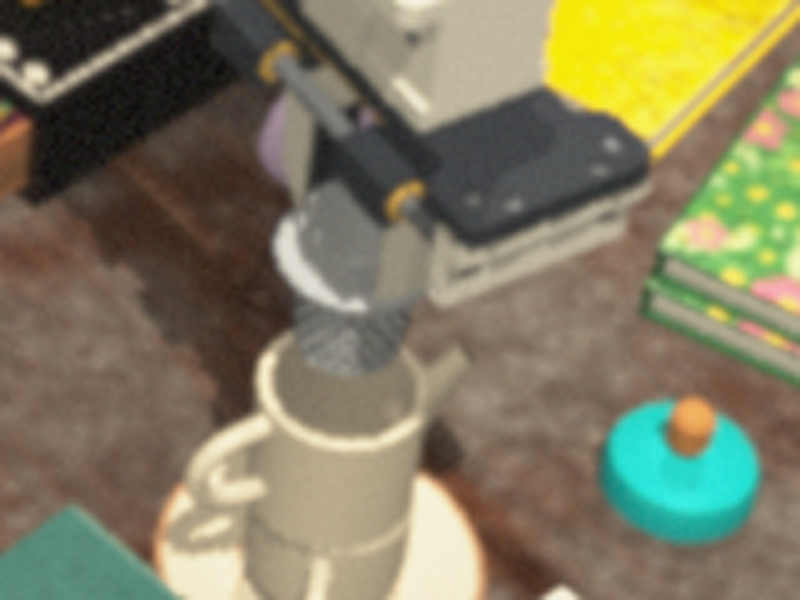

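```bash
python3 - <<'E'
from h import *
for z in (.123,.148,.165,.193): print(z,((proj("side",(.608,-.294,z))-[370,235])*5).round())
E
```

```text
0.123 [341. 382.]
0.148 [348. 337.]
0.165 [352. 306.]
0.193 [360. 252.]
```

```bash
python3 -m crank '[[0.4,0,0,-0.02,0],[0.4,0,0,-0.03,0],[0.4,0,0,-0.03,0],[0.4,0,0,-0.03,0],[0.4,0,0,-0.02,0],[0.4,0,0,-0.01,0],[0.4,0,0,0,0],[0.4,0,0,0,0]]'
python3 -m crank '[[0.4,0,0,-0.01,0],[0.4,0,0,-0.01,0],[0.4,0,0,-0.004,0],[0.4,0,0,0,0],[0.4,0,0,0,0],[0.4,0,0,0,0],[0.4,0,0,0,0],[0.4,0,0,0,0]]'
```

```text
clock: 26.28
position: [0.6081, -0.2936, 0.1592]
ee_rot: [-0.139, -3.138, -0.0]
force: [0.8, -0.3, -0.2]
width: 0.474
clock: 26.95
position: [0.6081, -0.2936, 0.1499]
ee_rot: [0.139, 3.138, -0.0]
force: [0.7, 0.7, -0.4]
width: 0.473
```

```bash
python3 -m crank '[[0.4,0,0,-0.003,0],[0.4,0,0,-0.003,0],[0.4,0,0,-0.002,0],[0.4,0,0,0,0],[0.4,0,0,0,0],[0.4,0,0,0,0],[0.4,0,0,0,0],[0.4,0,0,0,0]]'
python3 -m crank '[[0.4,0,0,-0.002,0],[0.4,0,0,-0.002,0],[0.4,0,0,0,0],[0.4,0,0,0,0],[0.4,0,0,0,0],[0.4,0,0,0,0],[0.4,0,0,0,0],[0.4,0,0,0,0]]'
```

```text
clock: 27.62
position: [0.608, -0.2936, 0.1466]
ee_rot: [0.139, 3.138, 0.0]
force: [0.7, -0.5, -2.2]
width: 0.473
clock: 28.28
position: [0.6082, -0.2936, 0.1454]
ee_rot: [0.139, 3.138, -0.0]
force: [-0.6, 0.3, 4.9]
width: 0.474
```

Contact at the expected 0.1455. Release, lift, and move off toward the lid.

```bash
python3 -m crank '[[0.48,0,0,0,0],[0.5,0,0,0,0],[0.55,0,0,0,0],[0.6,0,0,0,0],[0.68,0,0,0,0],[0.7,0,0,0,0],[0.7,0,0,0.01,0],[0.7,0,0,0.03,0]]'
python3 -m crank '[[0.7,0,0,0.06,0],[0.7,0,0,0.08,0],[0.7,0,0,0.08,0],[0.7,-0.05,0.03,0.02,0],[0.7,-0.07,0.05,0,0],[0.7,-0.09,0.05,0,0],[0.7,-0.09,0.05,0,0],[0.7,-0.09,0.05,0,0]]'
python3 - <<'E'
from h import *
for n in("top","side"): cv2.imwrite(f"pics/{n}12.png",arm.get_image(n)[:,:,::-1])
s=cv2.imread("pics/side12.png");t=cv2.imread("pics/top12.png")
cv2.imwrite("pics/c12.png",np.hstack([cv2.resize(s[270:370,380:480],(400,400)),cv2.resize(t[190:290,400:500],(400,400))]))
E
```

```text
clock: 28.95
position: [0.6071, -0.293, 0.1597]
ee_rot: [-0.139, -3.135, -0.002]
force: [-0.2, -0.4, 0.2]
width: 0.693
clock: 29.62
position: [0.4505, -0.2009, 0.2578]
ee_rot: [0.139, 3.137, -0.0]
force: [0.7, 0.4, 0.8]
width: 0.699
```

View pics/c12.png

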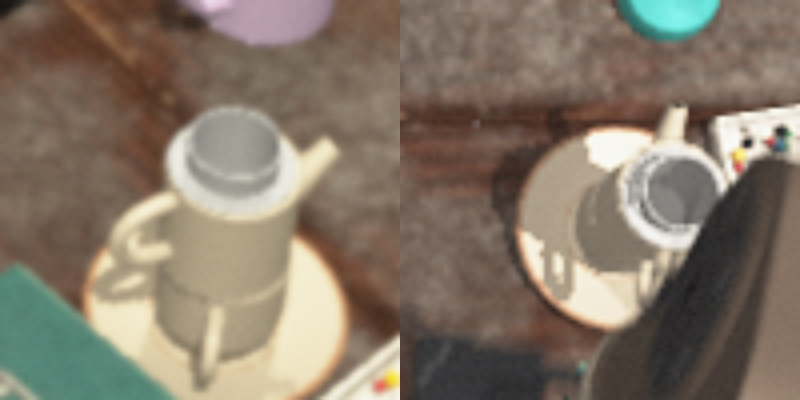

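View pics/side12.png

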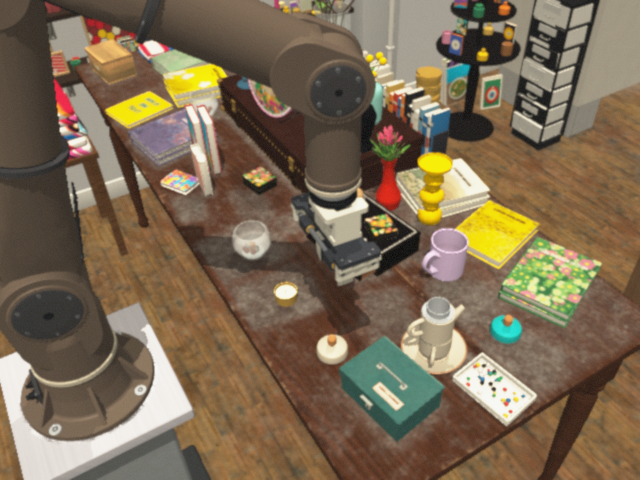

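```bash
python3 -m crank '[[0.45,-0.028,0.04,0,0],[0.45,0,0,-0.06,0],[0.45,0,0,-0.08,0],[0.45,0,0,-0.08,0],[0.45,0,0,-0.08,0],[0.45,0,0,-0.05,0],[0.45,0,0,0,0],[0.45,0,0,0,0]]'
python3 - <<'E'
from h import *
print("strainer top",onz("top",(470.75,237.75),.140),"side",onz("side",(439,305),.140))
print(arm.observe()["position"])
for n in("top","side"): cv2.imwrite(f"pics/{n}13.png",arm.get_image(n)[:,:,::-1])
s=cv2.imread("pics/side13.png")
t=cv2.imread("pics/top13.png")
cv2.imwrite("pics/c13.png",np.hstack([cv2.resize(s[270:370,280:380],(400,400)),cv2.resize(t[270:370,360:460],(400,400))]))
E
```

```text
clock: 30.38
position: [0.441, -0.1859, 0.1173]
ee_rot: [-0.139, -3.137, -0.0]
force: [-0.1, -0.4, 0.6]
width: 0.449
strainer top [ 0.60622622 -0.2949892   0.14      ] side [ 0.60829355 -0.2932114   0.14      ]
[ 0.4410164  -0.18588617  0.11726271]
```

View pics/c13.png

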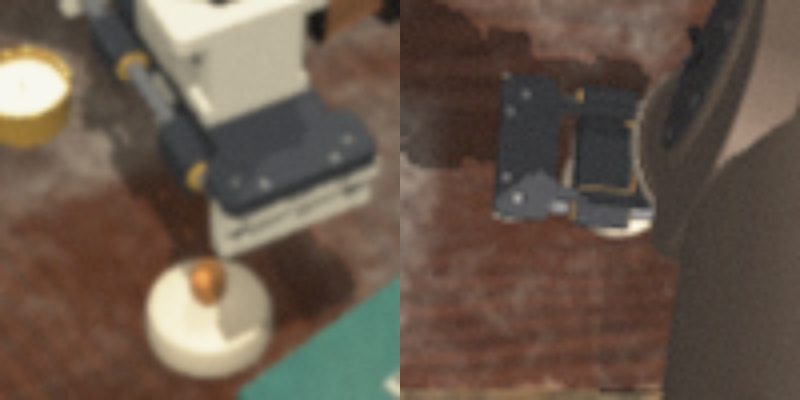

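```bash
python3 -m crank '[[0.45,-0.004,0.002,-0.03,0],[0.45,0,0,-0.05,0],[0.45,0,0,-0.05,0],[0.45,0,0,-0.03,0],[0.45,0,0,-0.015,0],[0.45,0,0,-0.008,0],[0.45,0,0,0,0],[0.45,0,0,0,0]]'
python3 - <<'E'
from h import *
print(arm.observe()["position"],arm.observe()["force"])
s=arm.get_image("side")[:,:,::-1]
cv2.imwrite("pics/c14.png",cv2.resize(s[300:380,290:397],(800,600),interpolation=2))
E
```

```text
clock: 31.15
position: [0.44, -0.1851, 0.0447]
ee_rot: [0.139, 3.137, -0.0]
force: [0.4, -0.5, -0.5]
width: 0.451
[ 0.4400049  -0.18505129  0.04473853] [ 0.36944993 -0.48520897 -0.48404191]
```

View pics/c14.png

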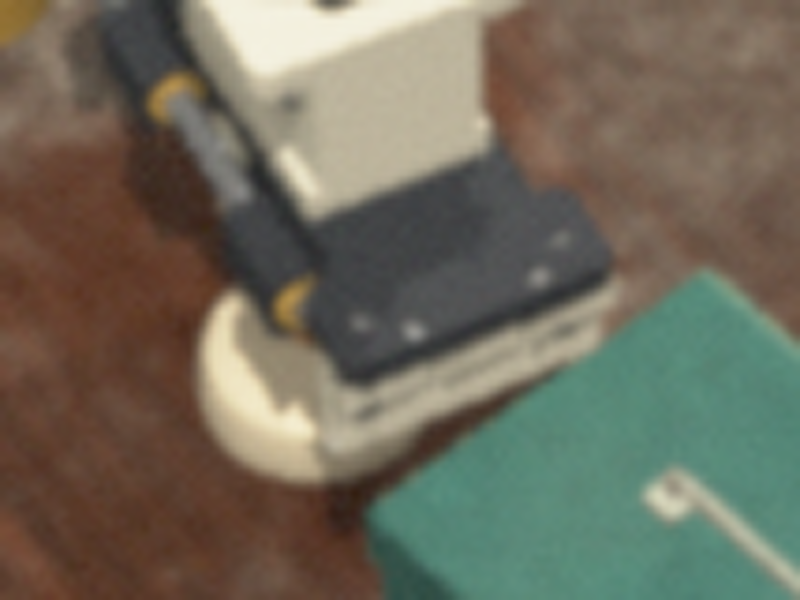

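Fingers straddle the knob over the lid with no contact. Close.

```bash
python3 -m crank '[[0.38,0,0,0,0],[0.33,0,0,0,0],[0.28,0,0,0,0],[0.23,0,0,0,0],[0.18,0,0,0,0],[0.1,0,0,0,0],[0.1,0,0,0,0],[0.1,0,0,0,0]]' 20
python3 -m crank '[[0.1,0,0,0.01,0],[0.1,0,0,0.03,0],[0.1,0,0,0.06,0],[0.1,0,0,0.08,0],[0.1,0,0,0.08,0],[0.1,0,0,0.08,0],[0.1,0,0,0.08,0],[0.1,0,0,0.08,0]]'
python3 - <<'E'
from h import *
print(arm.observe()["position"],arm.observe()["force"])
s=arm.get_image("side")[:,:,::-1]
cv2.imwrite("pics/side15.png",s)
cv2.imwrite("pics/c15.png",cv2.resize(s[210:330,270:430],(800,600),interpolation=2))
E
```

```text
clock: 31.87
position: [0.4393, -0.1848, 0.0438]
ee_rot: [0.139, 3.138, 0.0]
force: [-1.4, 0.8, 1.6]
width: 0.186
clock: 32.53
position: [0.4385, -0.1847, 0.2455]
ee_rot: [-0.139, -3.138, 0.0]
force: [1.9, 0.1, -1.9]
width: 0.189
[ 0.43853699 -0.18474234  0.24554316] [ 1.88748183  0.07942036 -1.93252705]
```

View pics/c15.png

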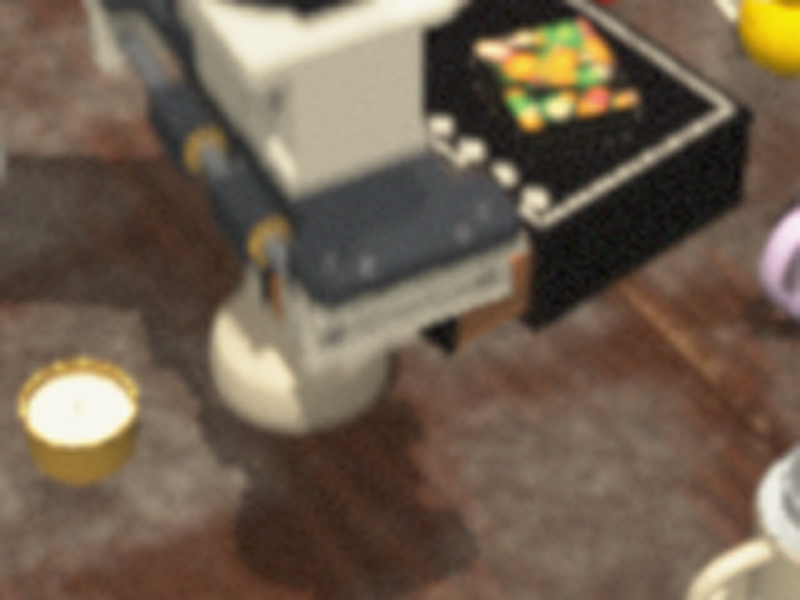

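```bash
python3 -m crank '[[0.1,0.03,-0.02,0,0],[0.1,0.06,-0.04,0,0],[0.1,0.07,-0.045,0,0],[0.1,0.07,-0.045,0,0],[0.1,0.07,-0.045,0,0],[0.1,0.06,-0.04,0,0],[0.1,0.04,-0.025,0,0],[0.1,0.0225,-0.0125,0,0]]'
python3 -m crank '[[0.1,0,0,0,0],[0.1,0,0,0,0],[0.1,0,0,-0.02,0],[0.1,0,0,-0.03,0],[0.1,0,0,-0.02,0],[0.1,0,0,0,0],[0.1,0,0,0,0],[0.1,0,0,0,0]]'
python3 - <<'E'
from h import *
p=arm.observe()["position"];print(p)
s=arm.get_image("side")[:,:,::-1]
cv2.imwrite("pics/c16.png",cv2.resize(s[235:355,370:530],(800,600),interpolation=2))
zl=p[2]-.0438
for z,r in ((zl,.0315),(zl+.01,.0315)):
    q=np.array([proj("side",(p[0]+r*np.cos(a),p[1]+r*np.sin(a),z)) for a in np.linspace(0,6.28,120)])
    print(z,((q.min(0)-[370,235])*5).round(),((q.max(0)-[370,235])*5).round())
E
```

```text
clock: 33.25
position: [0.6095, -0.2952, 0.2426]
ee_rot: [-0.14, -3.138, 0.001]
force: [-0.9, -0.9, -1.0]
width: 0.184
clock: 33.92
position: [0.6082, -0.2937, 0.2159]
ee_rot: [0.139, 3.139, 0.0]
force: [0.3, -0.3, 0.1]
width: 0.184
[ 0.60815785 -0.29370122  0.21585305]
0.1720530485894871 [267. 229.] [442. 356.]
0.18205304858948712 [269. 211.] [445. 337.]
```

View pics/c16.png

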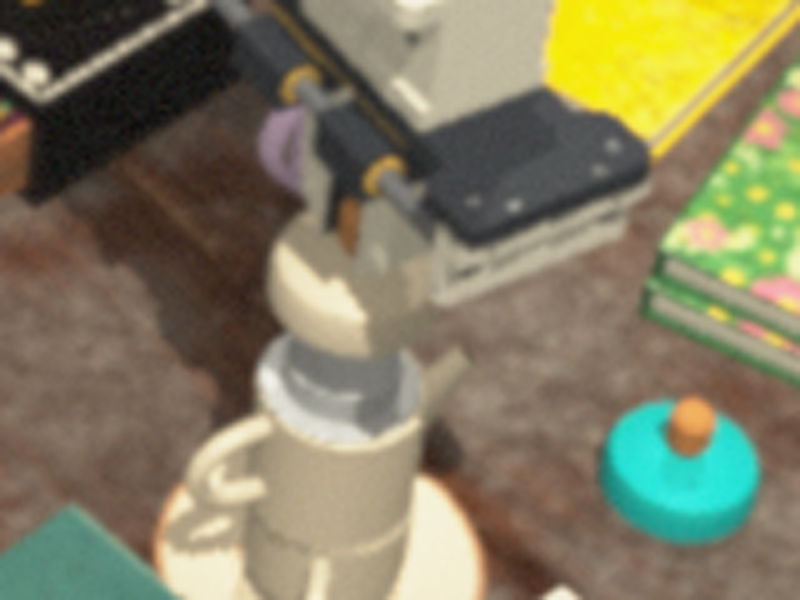

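```bash
python3 -m crank '[[0.1,0,0,-0.02,0],[0.1,0,0,-0.02,0],[0.1,0,0,-0.02,0],[0.1,0,0,-0.01,0],[0.1,0,0,-0.008,0],[0.1,0,0,-0.006,0],[0.1,0,0,0,0],[0.1,0,0,0,0]]'
python3 -m crank '[[0.1,0,0,-0.008,0],[0.1,0,0,-0.008,0],[0.1,0,0,-0.006,0],[0.1,0,0,0,0],[0.1,0,0,0,0],[0.1,0,0,0,0],[0.1,0,0,0,0],[0.1,0,0,0,0]]'
```

```text
clock: 34.63
position: [0.6083, -0.2939, 0.1822]
ee_rot: [0.139, 3.138, -0.0]
force: [0.1, 0.2, -0.2]
width: 0.191
clock: 35.3
position: [0.6083, -0.2938, 0.1735]
ee_rot: [0.139, 3.138, -0.0]
force: [-0.2, 0.2, -1.4]
width: 0.19
```

```bash
python3 -m crank '[[0.1,0,0,-0.003,0],[0.1,0,0,-0.003,0],[0.1,0,0,-0.001,0],[0.1,0,0,0,0],[0.1,0,0,0,0],[0.1,0,0,0,0],[0.1,0,0,0,0],[0.1,0,0,0,0]]'
python3 -m crank '[[0.1,0,0,-0.002,0],[0.1,0,0,-0.002,0],[0.1,0,0,0,0],[0.1,0,0,0,0],[0.1,0,0,0,0],[0.1,0,0,0,0],[0.1,0,0,0,0],[0.1,0,0,0,0]]'
```

```text
clock: 35.97
position: [0.6082, -0.2938, 0.1706]
ee_rot: [0.139, 3.138, 0.0]
force: [0.4, -0.4, -0.5]
width: 0.19
clock: 36.63
position: [0.6086, -0.294, 0.1699]
ee_rot: [0.139, 3.137, -0.0]
force: [-1.9, 1.8, 5.0]
width: 0.187
```

Contact at the expected 0.170. Release, rise, and back off.

```bash
python3 -m crank '[[0.2,0,0,0,0],[0.22,0,0,0,0],[0.28,0,0,0,0],[0.35,0,0,0,0],[0.45,0,0,0,0],[0.5,0,0,0,0],[0.5,0,0,0.01,0],[0.5,0,0,0.03,0]]'
python3 -m crank '[[0.5,0,0,0.06,0],[0.5,0,0,0.08,0],[0.5,-0.03,0.02,0.04,0],[0.5,-0.07,0.05,0,0],[0.5,-0.09,0.05,0,0],[0.5,-0.09,0.05,0,0],[0.5,-0.09,0.07,0,0],[0.5,-0.09,0.07,0,0]]'
python3 -m crank '[[0.5,-0.05,0.08,0,0],[0.5,0,0.08,0,0],[0.5,0,0.08,0,0],[0.5,0,0.08,0,0],[0.5,0,0.08,0,0],[0.5,0,0,0,0],[0.5,0,0,0,0],[0.5,0,0,0,0]]'
python3 - <<'E'
from h import *
for n in("top","side"): cv2.imwrite(f"pics/{n}17.png",arm.get_image(n)[:,:,::-1])
s=cv2.imread("pics/side17.png");t=cv2.imread("pics/top17.png")
cv2.imwrite("pics/c17.png",np.hstack([cv2.resize(s[270:370,380:480],(400,400)),cv2.resize(t[190:290,400:500],(400,400))]))
E
```

```text
clock: 37.3
position: [0.6073, -0.2933, 0.1837]
ee_rot: [-0.139, -3.136, -0.002]
force: [-0.0, -0.0, -0.3]
width: 0.497
clock: 37.97
position: [0.4288, -0.1742, 0.2578]
ee_rot: [0.14, 3.137, -0.0]
force: [1.1, 0.9, 0.5]
width: 0.499
clock: 38.63
position: [0.4107, -0.0152, 0.2577]
ee_rot: [0.139, 3.137, -0.0]
force: [-0.5, -0.7, -0.5]
width: 0.499
```

View pics/c17.png

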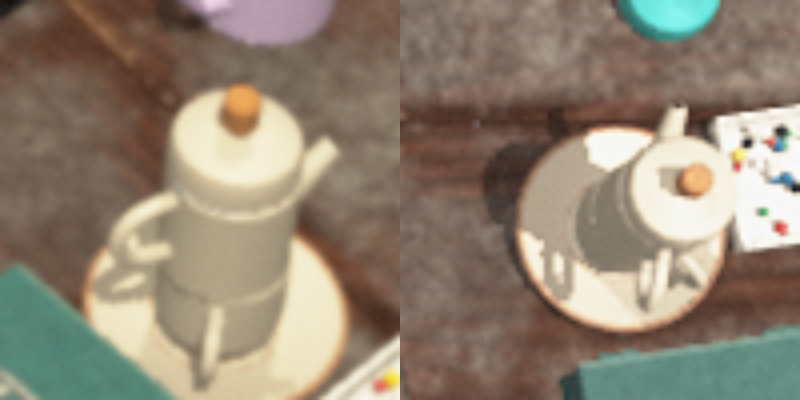

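View pics/side17.png

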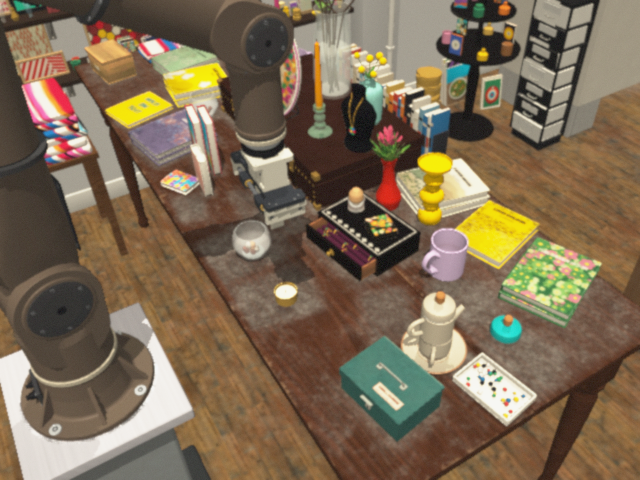

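```bash
python3 - <<'E'
from h import *
print("knob",tri((473.75,235),(440.4,296.5)),onz("top",(473.75,235),.165),onz("side",(440.4,296.5),.165))
print("saucer",onz("top",(455.25,247),.014))
arm.sign_off()
E
```

```text
knob (array([ 0.60719431, -0.29450423,  0.16479906]), np.float64(0.0004259424033179083)) [ 0.6069497  -0.29433916  0.165     ] [ 0.60728938 -0.29467764  0.165     ]
saucer [ 0.60987424 -0.2929218   0.014     ]
the job is handed in; nothing more can be done
```

I built the set on its saucer in order (cup, pot, strainer, lid) and handed it in at about 39 s. No verdict is reported back.

- **Seating:** the cup, pot, strainer and lid each touched down within about 1 mm of the expected height. I released each one before fetching the next.
- **Last pictures:** both cameras show the stack upright with the lid on. The lid's knob measures (0.607, -0.2945, 0.165), about 3 mm from the saucer's centre. The saucer has not visibly moved. By eye in the side view, the candle, bowl and mug stand where they were. The gift box was hidden behind the arm, but the side pictures up to the strainer step show it in place.
- **Disagreements:** side and top views differed by 1–2 mm throughout. The pot sits about 2 mm off the cup's centre, within the 7 mm limit. The cup was pressed down with about 25 N before I let it go; nothing visibly shifted.

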